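# Snap an index holder onto a file sorter's tube and slide it up to the divider

### The job

Fit the loose black index holder to the front tube of the file sorter, its white card facing the front: press it straight down on the bare tube to the right of the blue divider, a finger's width or more short of it, until both jaws snap past the tube and it sits fully home. Then slide it left along the tube until its end just touches the divider, without shoving the divider along, and leave it there upright. Feel your way: never lean on the tube with more than about 25 N, and leave everything else where it stands.

Things in the scene. Friction and masses are not known exactly. Their poses are not given: they have to be found in the camera images.
- holder_grip (a point): Loose black index holder, 60 mm long, 80 high, 44 g, standing on its jaws. Its head is an upright plate 12 mm thick (own x), 60 long (y), 46 high, white card on its front (-x) face: grip it across its thickness. This point: mid-plane of the head, 62 mm above the jaws' feet, 18 below the head's top, 28 above the crown (30 mm wide in x, 5 thick) that carries the jaws. z up.
- holder_seat (a point): The point of the holder that lies on the tube's axis once it is home: 44 mm below holder_grip, 18 mm above the jaws' feet, 11 mm below the crown's flat underside. Same axes; y must lie along the tube. Home, the crown rests on the tube; the holder grips by itself, slides along the tube against 2 to 6 N of rubbing and needs 8 N or more to pull off.
- holder_end (a point): The middle of the holder's left (+y) end, 30 mm along its y from holder_seat. The flat ends of crown and head lie in this plane; the jaws stop 5 mm short of it.
- jaw_front (a joint): Front jaw's spring hinge at the crown (rad): 0 shut, about 0.02 home on the tube (up to 0.05 if off-centre), 0.1 at its widest. Jaws at rest: 27 mm apart inside at the feet (33 over all), 17 between rounded noses 6.6 mm below holder_seat. Pressed squarely, they spread from 14 mm above home, the push peaks at 5 to 15 N at 9 to 12 mm, drops, turns to a pull from 6 mm on, and climbs steeply at home.
- jaw_back (a joint): The same for the back jaw.
- rack: The file sorter: grey steel rack, 424 mm long (y, +y left), 235 deep (x), fixed. Origin at table level under its centre. Its level front tube (bright steel, 22 mm diameter, 400 long) lies along y at x = -100 mm; its axis is clamped in slotted end cheeks at 66 to 74 mm above the table, differing each time: feel for it. Cheeks reach 98 mm up. A fitted holder sits at y 120 to 180 mm.
- divider_face (a point): Middle of the flat right-hand (-y) face of the divider's front block, 70 mm above the table, at the tube. The block is blue, 40 (x) x 24 (y) x 44 mm high, slotted for the tube, and carries a blue plate across the sorter that rises to 200 mm at the back. The divider stays put by friction against 8 N; more shoves it along. At least 125 mm of bare tube to its right. Axes as rack.
- binder_a: Grey binder, 150 x 36 x 205 mm, standing loose in the left end of the sorter. Origin under its centre.
- binder_b: Blue binder, 150 x 36 x 205 mm, standing loose beside the grey one at the far left. Origin under its centre.
- stapler: Blue and black stapler, 150 x 36 x 57 mm, loose on the table. Origin under its centre, x along its length.
- mug: White mug, 82 mm wide, 95 mm high, loose on the table. Origin under its centre, handle to +y.
- pen_pot: Dark square pen pot, 80 x 80 x 100 mm with pens up to 145 mm high, loose. Origin under its centre.
- tape_dispenser: Black tape dispenser, 150 x 60 x 85 mm, loose. Origin under its centre, x along its length.
- hole_punch: Black and grey hole punch, 110 x 100 x 72 mm, loose. Origin under its centre.
Things that resemble listed ones, but are neither listed nor needed, are in the scene too. Leave any purple or red look-alike of the part that bears holder_grip alone.

How it is judged:
On the way:
1. the holder is snapped fully home on the front tube, to the right of the divider and still at least 8 mm short of it (x of holder_seat in the frame of rack between -0.102 and -0.098 m and z of holder_seat in the frame of rack between 0.064 and 0.0765 m and value of joint each of jaw_front, jaw_back below 0.065 rad and angle between the y axis of holder_seat and the y axis of rack, either way round below 0.06 rad and angle between holder_seat's own z axis and vertical below 0.15 rad and y of holder_end in the frame of divider_face between -0.12 and -0.008 m), for 0.2 s.
At the end, for the whole second after the job is handed in: The holder is home on the front tube (both jaws shut round it to below 0.065 rad, centred within 2 mm, along it within 0.06 rad, upright within 0.15 rad, card to the front), its left end within 2 mm of the divider's face, the divider moved under 2 mm, the holder released and at rest (x of holder_seat in the frame of rack between -0.102 and -0.098 m and z of holder_seat in the frame of rack between 0.064 and 0.0765 m and value of joint each of jaw_front, jaw_back below 0.065 rad and angle between the y axis of holder_seat and the y axis of rack, either way round below 0.06 rad and angle between holder_seat's own z axis and vertical below 0.15 rad and y of holder_end in the frame of divider_face between -0.002 and 0.0015 m and distance of divider_face from where it was at the start of the episode below 0.002 m and contact force between the fingers and holder below 0.1 N and linear speed of holder below 0.01 m/s); the robot touches nothing.
It fails at once if the holder and the sorter press on one another with more than 45 N in all, jaws and crown together (contact force between holder and rack above 45 N).
It fails at once if the divider is shoved along the tubes by more than 3 mm (distance of divider_face from where it was at the start of the episode above 0.003 m).
It fails at once if another thing on the table or in the sorter is moved by more than 15 mm (distance of any of binder_a, binder_b, stapler, mug, pen_pot, tape_dispenser, hole_punch from where it was at the start of the episode above 0.015 m).
It also fails if it takes over 70 s, if anything falls off the work surface, if the arm or the gripper's body presses on something with over 40 N, if the wrist force passes 120 N, or if a joint passes its speed limit or range.

### The arm

A 6-joint arm with a two-finger parallel gripper is mounted at the origin on the work surface. World frame = base frame: x ahead of the robot, y to its left, z up, the work surface at z = 0. Lengths are in m, angles in rad, forces in N, time in s.
With the tool pointing down it reaches from about 0.25 to 0.775 m from the base axis. Payload 4 kg.
Tool frame: the origin (TCP) lies on the centre line of the jaws, within the pads' length; the fingertips stand 17 mm ahead of it and the grasp point (between the pads) lies 2 mm behind it; z points along the fingers, y is the line along which they close (so a half turn about z gives the same grasp; the last joint's range is limited). The gripper opens to 94 mm and grips with 3 to 60 N. Pads are 16 mm wide; open, the fingers measure 119 mm over their backs; the gripper's body (75 mm by 177 mm) begins 78 mm behind the grasp point.
Start: joints at [-1.409, 0.087, 1.371, -0, 1.684, -0.103], TCP at [0.144, -0.531, 0.223] pointing down, gripper open.
Joint ranges: [-3.1, 3.1], [-0.76, 2.03], [0.27, 2.55], [-1.08, 4.22], [0.17, 2.65], [-2.57, 2.57]. Speed limits (rad/s): [2.79, 2.79, 3.14, 3.14, 3.14, 3.14].

### API

Orientations are given as [roll, pitch, yaw] about the fixed x, y, z axes, in that order (R = Rz(yaw) Ry(pitch) Rx(roll)).
In Python, from bench import robot gives the robot as it stands.
- The arm moves only by the tool servo_tool, never from a script. Its argument "plan" is a list of rows, each a list of 7 numbers: the shift along the tool's x, y, z normalised to -1 to 1, where 1 is 0.1 m, then the turn, a rotation vector about the tool's x, y, z normalised to -1 to 1, where 1 is pi/2 rad, then the finger opening in mm, from 0 to 94. In form: [[x, y, z, ax, ay, az, gripper], ...]. A call has 1 to 12 rows; each row is the pose to reach, as a shift and turn from the pose commanded when the call began, along the tool's axes at that moment; what a row does not reach only later rows make up. A row lasts 1/12 s, in which the tool goes at most 41.7 mm and 7.16 degrees, less where a joint would pass 70% of its speed; a pose out of reach is approached as far as the arm can. A call with a number of a shift or a turn outside -1 to 1 is refused whole. A call with a gripper value outside its range is refused whole. The fingers move at their own pace and stop on an object; the grip force is fixed at half the most. Time passes only in rows, so rows that repeat a pose let the fingers close. It gives the time, the measured TCP pose, the force, the opening and the grip force at its end, in the units of the state.
- robot.get_obs(): the state, without advancing time (a new reading comes with each control period).
- robot.snapshot(name): name is "scene" or "side" or "wrist"; returns the picture (480x640x3 uint8, red, green, blue); there is no depth.
- robot.camera_params(name): a dict with "camera_matrix" (3x3 intrinsics, pixels), "distortion" ([k1, k2, p1, p2, k3] as OpenCV has them; the pictures are not rectified), "rvec" (rotation vector, rad) and "tvec" (3), from world to camera coordinates, as OpenCV has them; the wrist camera has in their place "tool_from_camera" (4x4, takes a point from camera to tool coordinates, whose origin is the TCP and whose axes are the flange's). Camera axes: x right, y down, z forward; pixel columns grow to the right and rows downward; lengths in m; the calibration is good to about 2 mm. A picture is of the moment at which its call begins: read the wrist's pose just before it. camera_params takes no time and is no camera call.
- robot.close_job(): hands the job in; it is judged then, once.
Trained networks look in the newest picture that a camera, given by its name, has taken for a name from the list of things; names that differ only in an ending like _2 or _b are one class to them, and where a whole thing is asked for, a point or a joint stands for the part that bears it (a point fixed in the world has none). Each returns a list of dicts, best first, with "conf" (0 to 1); they miss things now and then, are a little off and sometimes report something else, mostly with a low value. They report only what shows in the picture. A call takes as long as a camera call. They do not tell look-alikes from the thing itself.
- robot.find_in(thing, camera): "extent" ([centre column, centre row, width, height] in pixels, round what is visible of it).
The state is a dict: "time": time; "joint_positions": joint angles; "qvel": joint speeds; "joint_torque": joint torques, N m; "tool_pos": TCP position; "ee_rot": TCP orientation; "wrist_force": force on the tool from outside, world axes, zero at the start; "wrist_torque": the same for the moment, N m; "width": finger opening in m; "finger_force": force on a finger pad.
Only numpy, scipy, OpenCV 4.12 (cv2) and the standard library are available. Lean on these libraries where they do the work, as an engineer would, in place of code of your own. Each camera call takes 0.05 s, during which the arm holds its last target. There are 200 camera calls.

## Working session

There is one attempt and no reset: what is moved stays moved. The work goes in short steps, Python scripts to look and compute and a tool call to move; the robot and the scene stay as the last step left them, time stands still between calls to the robot, and variables do not carry over. Pictures are saved under pics/ and viewed, at most 10 in all, crops included, and the job is handed in when it is done.

Besides the shell and the picture viewer there is one more tool, called after "Request:" as name(argument=value, ...), one argument or row to a line, values as JSON. servo_tool: Moves the arm, as the interface text tells. Scaled input: -1 to 1 covers 0.1 m each way for a shift and pi/2 rad each way for a turn. Its arguments: {"type":"object","properties":{"plan":{"type":"array","items":{"type":"array","items":{"type":"number"}}}},"required":["plan"]}

```bash
mkdir -p pics; ls
python3 - <<'E'
from bench import robot
import cv2,numpy as np
for c in("scene","side"):
    im=robot.snapshot(c); cv2.imwrite(f"pics/{c}0.png",im[:,:,::-1])
    for t in("holder_grip","rack","divider_face","holder_end"):
        print(c,t,[(np.round(d['extent']).tolist(),round(d['conf'],2)) for d in robot.find_in(t,c)])
    p=robot.camera_params(c); R=cv2.Rodrigues(np.array(p['rvec']))[0]; print(p, -R.T@np.array(p['tvec']).ravel())
print(robot.camera_params("wrist")); print(robot.get_obs())
E
```

```text
pics
scene holder_grip [([282.0, 207.0, 20.0, 30.0], 0.91), ([253.0, 213.0, 22.0, 20.0], 0.9), ([262.0, 236.0, 19.0, 28.0], 0.61)]
scene rack [([370.0, 271.0, 170.0, 114.0], 0.78)]
scene divider_face [([373.0, 266.0, 30.0, 64.0], 0.87), ([253.0, 213.0, 24.0, 20.0], 0.33)]
scene holder_end [([260.0, 235.0, 20.0, 28.0], 0.83), ([254.0, 213.0, 17.0, 29.0], 0.72), ([286.0, 207.0, 17.0, 31.0], 0.63), ([215.0, 180.0, 42.0, 33.0], 0.21)]
{'camera_matrix': array([[472.22520217,   0.        , 323.60535841],
       [  0.        , 472.22520217, 235.71843968],
       [  0.        ,   0.        ,   1.        ]]), 'distortion': array([-0.0982689,  0.       ,  0.       ,  0.       ,  0.       ]), 'rvec': array([ 1.42745317,  2.11318573, -0.87044241]), 'tvec': array([ 0.18664742, -0.30424605,  1.80405257])} [1.46525462 0.36400895 1.05001666]
side holder_grip [([298.0, 295.0, 23.0, 30.0], 0.94), ([356.0, 291.0, 26.0, 33.0], 0.64)]
side rack [([350.0, 214.0, 106.0, 116.0], 0.64), ([340.0, 171.0, 52.0, 59.0], 0.17)]
side divider_face [([344.0, 196.0, 77.0, 50.0], 0.82)]
side holder_end [([300.0, 291.0,
[... 1116 characters left out ...]
0]])}
{'time': 0.5, 'joint_positions': array([-1.40910566e+00,  8.72479876e-02,  1.37074393e+00,  1.47343188e-05,
        1.68362788e+00, -1.03124692e-01]), 'qvel': array([-0.00015038, -0.00067391, -0.00132826,  0.00152699,  0.00150746,
        0.00223338]), 'joint_torque': array([-3.67705879e-04, -3.39624882e+01, -3.02267468e+01,  7.18658930e-02,
        2.43657664e-02, -2.45203717e-05]), 'tool_pos': array([ 0.14393845, -0.53082596,  0.22245731]), 'ee_rot': array([-3.14156716e+00, -1.73573907e-05,  2.64817016e-01]), 'wrist_force': array([ 0.12988241,  1.10943357, -0.19284849]), 'wrist_torque': array([-0.0420299 , -0.01652167, -0.00489685]), 'finger_force': 0.0, 'width': 0.09408388359560714}
```

Run:
```python
import cv2,numpy as np
a=cv2.imread("pics/scene0.png");b=cv2.imread("pics/side0.png")
A=cv2.resize(a[150:390,190:490],(750,600));cv2.imwrite("pics/a1.png",A)
B=cv2.resize(b[140:360,200:475],(750,600));cv2.imwrite("pics/b1.png",B)
```

```text
(no output)
```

View pics/a1.png

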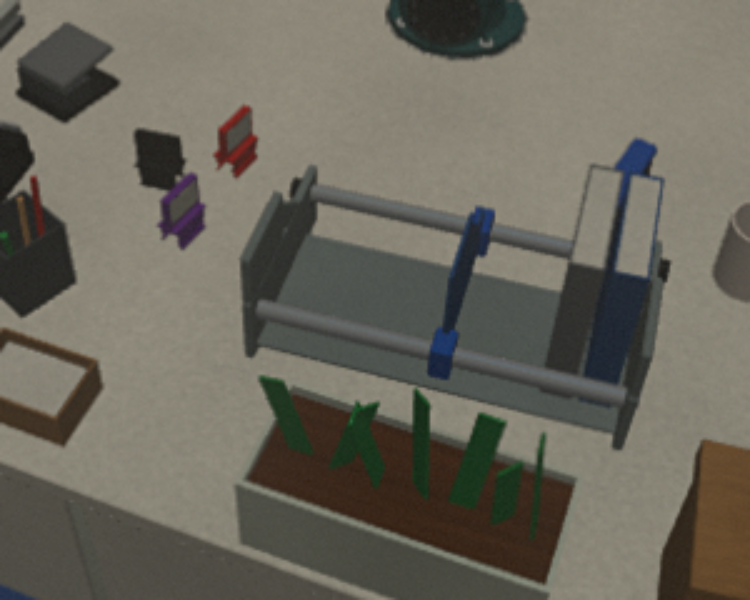

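View pics/b1.png

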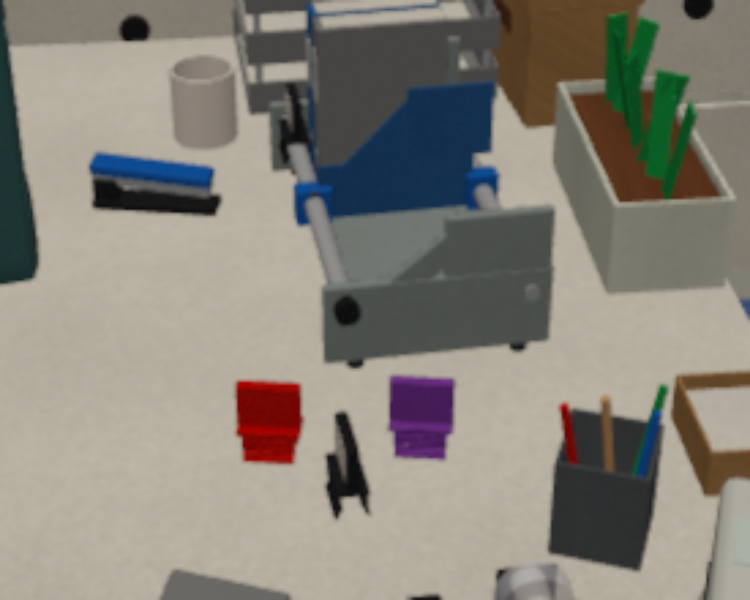

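```bash
cat > h.py <<'E'
import cv2,numpy as np
from bench import robot
from scipy.spatial.transform import Rotation as Rn
def ray(c,uv,pose=None):
    p=robot.camera_params(c)
    n=cv2.undistortPoints(np.array(uv,float).reshape(-1,1,2),p['camera_matrix'],p['distortion']).reshape(-1,2)
    d=np.c_[n,np.ones(len(n))]
    if c=="wrist":
        o=pose or robot.get_obs(); T=np.eye(4);T[:3,:3]=Rn.from_euler('xyz',o['ee_rot']).as_matrix();T[:3,3]=o['tool_pos']
        T=T@p['tool_from_camera']; return T[:3,3],d@T[:3,:3].T
    R=cv2.Rodrigues(p['rvec'])[0]; return -R.T@p['tvec'],d@R
def tri(c1,u1,c2,u2):
    o1,d1=ray(c1,[u1]);o2,d2=ray(c2,[u2]);d1=d1[0];d2=d2[0]
    s=np.linalg.lstsq(np.c_[d1,-d2],o2-o1,rcond=None)[0]
    a=o1+s[0]*d1;b=o2+s[1]*d2; return np.round((a+b)/2,4),round(np.linalg.norm(a-b),4)
def onz(c,uv,z,pose=None):
    o,d=ray(c,uv,pose); return o+d*((z-o[2])/d[:,2])[:,None]
def proj_w(P,pose=None):
    p=robot.camera_params("wrist");o=pose or robot.get_obs();T=np.eye(4);T[:3,:3]=Rn.from_euler('xyz',o['ee_rot']).as_matrix();T[:3,3]=o['tool_pos']
    W=np.linalg.inv(T@p['tool_from_camera']);return cv2.projectPoints(np.array(P,float).reshape(-1,1,3),cv2.Rodrigues(W[:3,:3])[0],W[:3,3],p['camera_matrix'],p['distortion'])[0].reshape(-1,2)
E
python3 - <<'E'
from h import *
S=lambda x,y:(190+x/2.5,150+y/2.5)
D=lambda x,y:(200+x/2.727,140+y/2.727)
print("block",tri("scene",S(484,232),"side",D(312,203)))
print("head",tri("scene",S(160,152),"side",D(346,443)))
print("headtop",tri("scene",S(160,133),"side",D(342,414)))
print("tube scene",onz("scene",[S(330,193),S(455,218),S(555,240)],.07).round(4).tolist())
print("tube side",onz("side",[D(300,160),D(315,215),D(337,272)],.07).round(4).tolist())
print("head top ends scene",onz("scene",[S(138,131),S(182,136)],.08).round(4).tolist())
print(onz("side",[D(338,413),D(352,425)],.08).round(4).tolist())
E
```

```text
block (array([0.4984, 0.1839, 0.0676]), np.float64(0.0012))
head (array([ 0.502 , -0.2368,  0.0568]), np.float64(0.0076))
headtop (array([ 0.4993, -0.2348,  0.0875]), np.float64(0.0086))
tube scene [[0.5074, -0.0061, 0.07], [0.4908, 0.1461, 0.07], [0.481, 0.2651, 0.07]]
tube side [[0.4919, 0.2801, 0.07], [0.4999, 0.1522, 0.07], [0.5139, 0.0334, 0.07]]
head top ends scene [[0.5042, -0.2675, 0.08], [0.4918, -0.2119, 0.08]]
[[0.4936, -0.2185, 0.08], [0.5044, -0.2372, 0.08]]
```

Request:
servo_tool(
  plan=[
    [0.33,-0.16,0,0,0,0,94],
    [0.66,-0.32,0,0,0,0,94],
    [1,-0.48,0,0,0,0,94],
    [1,-0.48,0,0,0,0,94],
  ],
)

```text
time: 0.83
tool_pos: [0.232, -0.4548, 0.223]
ee_rot: [-3.141, -0.003, 0.271]
wrist_force: [-0.9, 0.2, -0.0]
width: 0.094
finger_force: 0.0
```

Request:
servo_tool(
  plan=[
    [0.33,-0.16,0,0,0,0,94],
    [0.66,-0.32,0,0,0,0,94],
    [1,-0.48,0,0,0,0,94],
    [1,-0.48,0,0,0,0,94],
  ],
)

```text
time: 1.17
tool_pos: [0.3156, -0.3824, 0.2229]
ee_rot: [-3.141, -0.003, 0.272]
wrist_force: [-0.7, -0.2, -0.6]
width: 0.0942
finger_force: 0.0
```

Request:
servo_tool(
  plan=[
    [0.33,-0.16,0,0,0,0,94],
    [0.66,-0.32,0,0,0,0,94],
    [1,-0.48,0,0,0,0,94],
    [1,-0.48,0,0,0,0,94],
  ],
)

```text
time: 1.5
tool_pos: [0.3992, -0.3102, 0.2226]
ee_rot: [-3.141, -0.003, 0.271]
wrist_force: [-1.1, -0.7, 0.7]
width: 0.0941
finger_force: 0.0
```

Request:
servo_tool(
  plan=[
    [0.33,-0.16,0,0,0,-0.08,94],
    [0.66,-0.32,0,0,0,-0.16,94],
    [1,-0.48,0,0,0,-0.24,94],
    [1,-0.48,0,0,0,-0.32,94],
    [1,-0.48,0,0,0,-0.4,94],
    [1,-0.48,0,0,0,-0.48,94],
    [1,-0.48,0,0,0,-0.56,94],
    [1,-0.48,0,0,0,-0.64,94],
    [1,-0.48,0,0,0,-0.72,94],
    [1,-0.48,0,0,0,-0.79,94],
    [1,-0.48,0,0,0,-0.87,94],
    [1,-0.48,0,0,0,-0.94,94],
  ],
)

```text
time: 2.5
tool_pos: [0.4791, -0.2424, 0.2224]
ee_rot: [-3.141, 0.001, 1.746]
wrist_force: [0.7, -0.1, -0.4]
width: 0.0936
finger_force: 0.0
```

Request:
servo_tool(
  plan=[
    [0,0,0,0,0,-0.03,94],
    [0,0,0,0,0,-0.03,94],
    [0,0,0,0,0,-0.03,94],
  ],
)

```text
time: 2.75
tool_pos: [0.4793, -0.242, 0.2225]
ee_rot: [-3.141, 0.0, 1.786]
wrist_force: [-0.9, 0.0, -0.9]
width: 0.094
finger_force: 0.0
```

Run:
```python
from h import *
o=robot.get_obs(); im=robot.snapshot("wrist"); cv2.imwrite("pics/w1.png",im[:,:,::-1])
print(o['time'],o['tool_pos'],o['ee_rot'])
for t in("holder_grip","holder_end"): print([(np.round(d['extent']).tolist(),round(d['conf'],2)) for d in robot.find_in(t,"wrist")])
```

```text
2.75 [ 0.47928013 -0.241988    0.22246171] [-3.14123019e+00  4.91134297e-04  1.78600315e+00]
[([447.0, 167.0, 93.0, 57.0], 0.92), ([281.0, 125.0, 83.0, 61.0], 0.79), ([335.0, 231.0, 45.0, 89.0], 0.7)]
[([279.0, 122.0, 84.0, 58.0], 0.79), ([448.0, 168.0, 90.0, 60.0], 0.61)]
```

View pics/w1.png

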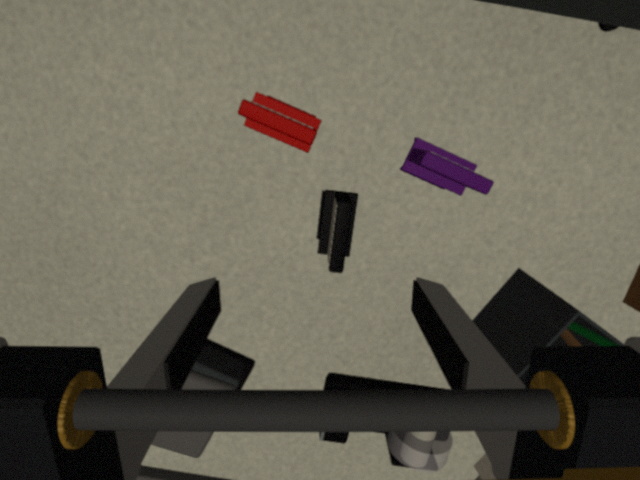

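Run:
```python
import cv2
a=cv2.imread("pics/w1.png")[180:285,280:400]
cv2.imwrite("pics/w1c.png",cv2.convertScaleAbs(cv2.resize(a,None,fx=5.7,fy=5.7,interpolation=cv2.INTER_CUBIC),alpha=1.8))
```

```text
(no output)
```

View pics/w1c.png

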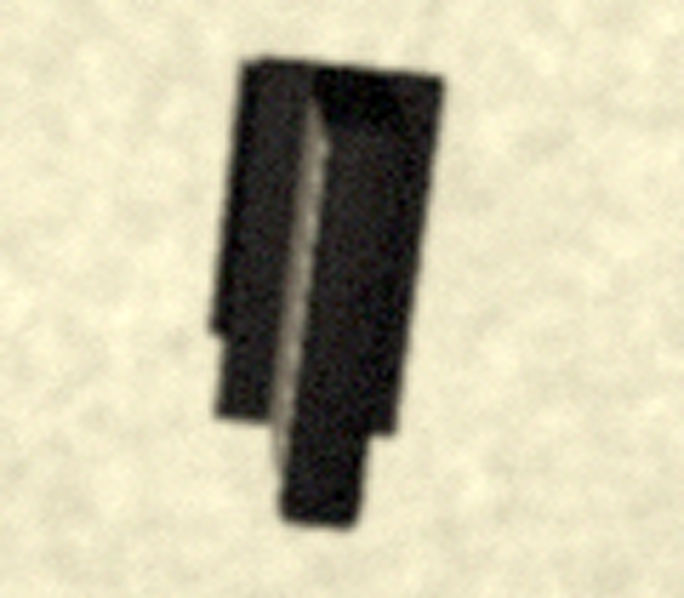

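Run:
```python
from h import *
C=lambda x,y:(280+x/5.7,180+y/5.7)
c=onz("wrist",[C(343,70),C(306,425),C(243,62),C(443,78)],.034); h=onz("wrist",[C(320,522),C(364,143),C(283,520),C(357,525)],.08)
for n,q in(("crown",c),("head",h)):
    d=q[0]-q[1]; d=d*np.sign(d[1]); print(n,q.round(4).tolist(),"mid",((q[0]+q[1])/2).round(4),"len",np.linalg.norm(d).round(4),"w",np.linalg.norm(q[2]-q[3]).round(4),"yaw",np.arctan2(-d[0],d[1]).round(4))
```

```text
crown [[0.4961, -0.2147, 0.034], [0.5036, -0.2727, 0.034], [0.4806, -0.2169, 0.034], [0.5116, -0.2126, 0.034]] mid [ 0.4999 -0.2437  0.034 ] len 0.0585 w 0.0313 yaw 0.1287
head [[0.5035, -0.2721, 0.08], [0.4969, -0.2171, 0.08], [0.4983, -0.273, 0.08], [0.5088, -0.2714, 0.08]] mid [ 0.5002 -0.2446  0.08  ] len 0.0555 w 0.0107 yaw 0.1207
```

Request:
servo_tool(
  plan=[
    [-0.04,0.1,0.15,0,0,0.03,94],
    [-0.08,0.2,0.4,0,0,0.055,94],
    [-0.08,0.2,0.7,0,0,0.055,94],
    [-0.08,0.2,1,0,0,0.055,94],
    [-0.08,0.2,1,0,0,0.055,94],
    [-0.08,0.2,1,0,0,0.055,94],
  ],
)

```text
time: 3.4
tool_pos: [0.4998, -0.2437, 0.1208]
ee_rot: [-3.138, -0.003, 1.702]
wrist_force: [-0.2, 0.5, 1.4]
width: 0.0942
finger_force: 0.0
```

Run:
```python
from h import *
o=robot.get_obs(); im=robot.snapshot("wrist"); cv2.imwrite("pics/w2.png",im[:,:,::-1])
print(o['time'],o['tool_pos'],o['ee_rot'])
```

```text
3.4 [ 0.49982566 -0.24372897  0.12078364] [-3.13792276e+00 -2.80386571e-03  1.70177737e+00]
```

View pics/w2.png

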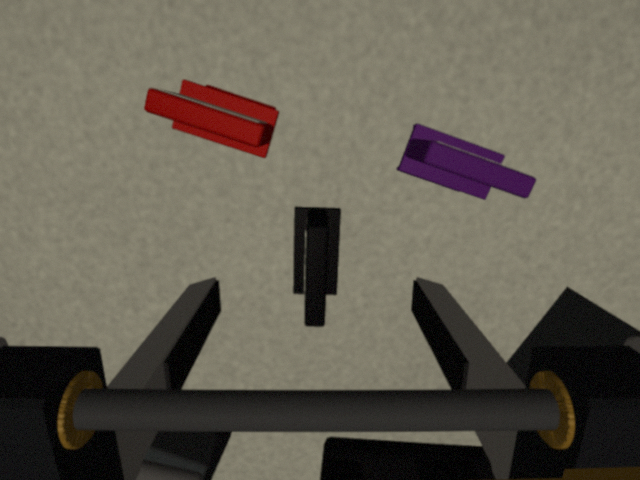

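Run:
```python
from h import *
S=lambda x,y:(190+x/2.5,150+y/2.5)
D=lambda x,y:(200+x/2.727,140+y/2.727)
print(onz("side",[D(575,410),D(662,432),D(642,475),D(555,470)],.1).round(3).tolist())
print("pens hi",onz("side",[D(565,405),D(606,398),D(664,388)],.14).round(3).tolist())
```

```text
[[0.698, -0.261, 0.1], [0.766, -0.299, 0.1], [0.735, -0.354, 0.1], [0.664, -0.34, 0.1]]
pens hi [[0.678, -0.305, 0.14], [0.714, -0.299, 0.14], [0.766, -0.29, 0.14]]
```

Request:
servo_tool(
  plan=[
    [0,0,0.3,0,0,0,94],
    [0,0,0.6,0,0,0,94],
    [0,0,0.6,0,0,0,94],
    [0,0,0.6,0,0,0,40],
    [0,0,0.6,0,0,0,5],
    [0,0,0.6,0,0,0,5],
    [0,0,0.6,0,0,0,5],
    [0,0,0.6,0,0,0,5],
    [0,0,0.6,0,0,0,5],
    [0,0,0.6,0,0,0,5],
    [0,0,0.6,0,0,0,5],
    [0,0,0.6,0,0,0,5],
  ],
)

```text
time: 4.45
tool_pos: [0.501, -0.2443, 0.0624]
ee_rot: [-3.141, 0.0, 1.702]
wrist_force: [-0.0, 0.6, 0.2]
width: 0.0376
finger_force: 0.0
```

Request:
servo_tool(
  plan=[
    [0,0,0,0,0,0,5],
    [0,0,0,0,0,0,5],
    [0,0,0,0,0,0,5],
    [0,0,0,0,0,0,5],
    [0,0,0,0,0,0,5],
    [0,0,0,0,0,0,5],
    [0,0,0,0,0,0,5],
    [0,0,0,0,0,0,5],
  ],
)

```text
time: 5.12
tool_pos: [0.501, -0.2443, 0.0624]
ee_rot: [-3.141, -0.0, 1.702]
wrist_force: [0.3, -0.4, -0.5]
width: 0.0116
finger_force: 30.0
```

Request:
servo_tool(
  plan=[
    [0,0,-0.2,0,0,0,5],
    [0,0,-0.5,0,0,0,5],
    [0,0,-0.8,0,0,0,5],
    [0,0,-1,0,0,0,5],
  ],
)

```text
time: 5.45
tool_pos: [0.5017, -0.2448, 0.1654]
ee_rot: [3.139, 0.002, 1.702]
wrist_force: [0.8, -0.6, -0.1]
width: 0.012
finger_force: 30.0
```

Request:
servo_tool(
  plan=[
    [0.1,0.02,-0.3,0,0,0,5],
    [0.3,0.06,-0.6,0,0,0,5],
    [0.6,0.1,-0.8,0,0,0,5],
    [0.9,0.14,-0.8,0,0,0,5],
    [1,0.14,-0.8,0,0,0,5],
  ],
)

```text
time: 5.87
tool_pos: [0.5027, -0.1405, 0.2451]
ee_rot: [3.137, 0.001, 1.705]
wrist_force: [-1.0, -0.4, -1.2]
width: 0.0116
finger_force: 30.0
```

Request:
servo_tool(
  plan=[
    [0.3,0.06,0,0,0,0,5],
    [0.6,0.1,0,0,0,0,5],
    [0.9,0.14,0,0,0,0,5],
    [1,0.14,0,0,0,0,5],
  ],
)

```text
time: 6.2
tool_pos: [0.5021, -0.0394, 0.2417]
ee_rot: [-3.141, -0.002, 1.705]
wrist_force: [-1.1, -1.3, 0.5]
width: 0.0118
finger_force: 30.0
```

Request:
servo_tool(
  plan=[
    [0.3,0.06,0,0,0,0,5],
    [0.6,0.1,0,0,0,0,5],
    [0.9,0.14,0,0,0,0,5],
    [1,0.14,0,0,0,0.02,5],
  ],
)

```text
time: 6.53
tool_pos: [0.503, 0.0611, 0.2416]
ee_rot: [-3.14, -0.001, 1.673]
wrist_force: [-0.1, -0.1, -0.2]
width: 0.0116
finger_force: 30.0
```

Request:
servo_tool(
  plan=[
    [0.3,0.06,0,0,0,0,5],
    [0.6,0.08,0,0,0,0,5],
    [0.6,0.08,0,0,0,0,5],
    [0.6,0.08,0,0,0,0,5],
    [0.6,0.08,0,0,0,0,5],
  ],
)

```text
time: 6.95
tool_pos: [0.5053, 0.1181, 0.2419]
ee_rot: [-3.141, 0.001, 1.67]
wrist_force: [-0.6, 0.0, -0.4]
width: 0.0115
finger_force: 30.0
```

Run:
```python
from h import *
o=robot.get_obs(); im=robot.snapshot("wrist"); cv2.imwrite("pics/w3.png",im[:,:,::-1])
print(o['time'],o['tool_pos'],o['ee_rot'],o['wrist_force'])
```

```text
6.95 [0.50534401 0.11809187 0.24186419] [-3.14052792e+00  1.36222248e-03  1.67031853e+00] [-0.64612269  0.03729559 -0.40945871]
```

View pics/w3.png

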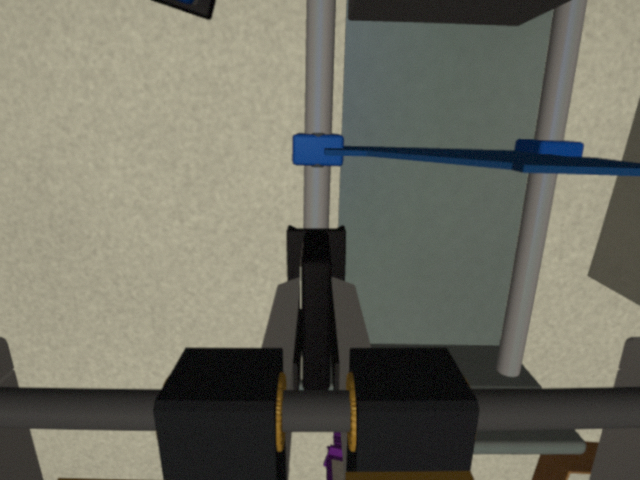

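Run:
```python
from h import *
im=cv2.imread("pics/w3.png").astype(float)
P=[]
for v in (5,20,40,60,80,100,120,175,185,195,205,215,222):
    r=im[v-2:v+3].mean(0); s=r[:,2]-r[:,0]  # R-B: table is beige, tube grey
    g=cv2.GaussianBlur(r.mean(1)[None],(5,1),1)[0]; d=np.gradient(g)
    print(v,[(u,round(d[u],1)) for u in range(290,350) if abs(d[u])>4 and abs(d[u])==abs(d[max(0,u-3):u+4]).max()])
c=im.mean(2); print("row profile u=300:",im[158:176,297:302].mean(1).round(0).tolist()); print(im[158:176,333:340].mean(1).round(0).tolist())
print(im[225:240:1,290:298].mean((1,2)).round(0))
```

```text
5 [(306, np.float64(-18.0)), (335, np.float64(21.7)), (347, np.float64(-24.0))]
20 [(305, np.float64(-17.5)), (335, np.float64(21.6)), (345, np.float64(-15.9))]
40 [(305, np.float64(-18.0)), (334, np.float64(23.4)), (344, np.float64(-17.0))]
60 [(305, np.float64(-19.5)), (334, np.float64(21.9)), (344, np.float64(-15.7))]
80 [(305, np.float64(-18.8)), (333, np.float64(22.5)), (343, np.float64(-18.2))]
100 [(304, np.float64(-18.5)), (333, np.float64(21.9)), (342, np.float64(-17.2))]
120 [(304, np.float64(-17.9)), (332, np.float64(23.0)), (341, np.float64(-16.8))]
175 [(303, np.float64(-18.1)), (330, np.float64(21.6)), (339, np.float64(-16.4))]
185 [(303, np.float64(-17.5)), (330, np.float64(23.1)), (339, np.float64(-18.7))]
195 [(303, np.float64(-18.5)), (330, np.float64(21.9)), (339, np.float64(-17.7))]
205 [(303, np.float64(-18.6)), (329, np.float64(20.6)), (338, np.float64(-16.9))]
215 [(303, np.float64(-19.5)), (329, np.float64(22.3)), (338, np.float64(-18.0))]
222 [(303, np.float64(-18.7)), (329, np.float64(21.0)), (338, np.float64(-17.6))]
row profile u=300: [[130.0, 72.0, 30.0],
[... 155 characters left out ...]
0, 152.0, 156.0], [141.0, 163.0, 168.0], [141.0, 164.0, 169.0], [140.0, 163.0, 168.0], [139.0, 161.0, 166.0], [138.0, 160.0, 164.0], [140.0, 162.0, 166.0], [142.0, 164.0, 169.0], [145.0, 169.0, 173.0], [148.0, 170.0, 176.0]]
[[127.0, 69.0, 27.0], [127.0, 68.0, 26.0], [127.0, 68.0, 27.0], [127.0, 68.0, 27.0], [125.0, 66.0, 25.0], [116.0, 61.0, 22.0], [106.0, 58.0, 25.0], [99.0, 75.0, 63.0], [115.0, 122.0, 123.0], [135.0, 154.0, 158.0], [141.0, 163.0, 167.0], [139.0, 160.0, 165.0], [139.0, 161.0, 165.0], [140.0, 161.0, 166.0], [139.0, 160.0, 165.0], [140.0, 161.0, 166.0], [141.0, 163.0, 167.0], [141.0, 163.0, 168.0]]
[137. 107.  68.  35.  13.  13.  21.  26.  27.  29.  27.  28.  28.  27.
  28.]
```

Run:
```python
from h import *
L=[(5,306,335),(20,305.3,335),(40,305,334.3),(60,305,334),(80,304.7,333.3),(100,304.3,332.7),(120,304,332),(175,303.3,330.3),(185,303.2,330),(195,303,329.7),(205,303,329.3),(215,303,329)]
p=onz("wrist",[((a+b)/2+.0,v) for v,a,b in L],.07)
k=np.polyfit(p[:,1],p[:,0],1); print("tube x at y=.118,.17:",np.polyval(k,[.118,.17]).round(4),"yaw",-k[0],"res",(p[:,0]-np.polyval(k,p[:,1])).round(4).tolist())
w=[onz("wrist",[(a,v),(b,v)],.07) for v,a,b in L[::5]];print("width",[np.linalg.norm(q[0]-q[1]).round(4) for q in w])
o=robot.get_obs();z=o['tool_pos'][2]
c=onz("wrist",[(287.5,228),(346,228)],z-.0284);print("crown",c.round(4).tolist(),c.mean(0).round(4),np.linalg.norm(c[0]-c[1]))
print("block edge",onz("wrist",[(293,164),(318,164.3),(343,164.7)],.092).round(4).tolist())
print("tcp",o['tool_pos'],o['ee_rot'])
```

```text
tube x at y=.118,.17: [0.5055 0.5016] yaw 0.07653312085681505 res [-0.0, -0.0, -0.0001, 0.0001, 0.0001, 0.0, -0.0, -0.0, -0.0, -0.0, -0.0, 0.0]
width [np.float64(0.0219), np.float64(0.0227), np.float64(0.0225)]
crown [[0.4887, 0.1475, 0.2136], [0.5176, 0.1503, 0.2136]] [0.5031 0.1489 0.2136] 0.028981615525947434
block edge [[0.483, 0.1668, 0.092], [0.5023, 0.1684, 0.092], [0.5217, 0.17, 0.092]]
tcp [0.50541378 0.11781491 0.24201651] [-3.14081462e+00  1.06591613e-03  1.66947319e+00]
```

Request:
servo_tool(
  plan=[
    [0,0,0.2,0,0,0.014,5],
    [0,-0.005,0.5,0,0,0.014,5],
    [0,-0.005,0.8,0,0,0.014,5],
    [0,-0.005,0.95,0,0,0.014,5],
    [0,-0.005,0.95,0,0,0.014,5],
    [0,-0.005,0.95,0,0,0.014,5],
  ],
)

```text
time: 7.5
tool_pos: [0.5045, 0.1177, 0.1468]
ee_rot: [-3.14, 0.001, 1.647]
wrist_force: [0.2, 0.6, -0.3]
width: 0.0121
finger_force: 30.0
```

Run:
```python
from h import *
o=robot.get_obs(); im=robot.snapshot("wrist"); cv2.imwrite("pics/w4.png",im[:,:,::-1])
print(o['time'],o['tool_pos'],o['ee_rot'],o['wrist_force'],o['wrist_torque'])
cv2.imwrite("pics/w4c.png",cv2.convertScaleAbs(cv2.resize(im[60:300,200:440,::-1],(600,600),interpolation=cv2.INTER_CUBIC),alpha=1.3))
```

```text
7.5 [0.50449108 0.11767178 0.14676114] [-3.13952810e+00  5.74892416e-04  1.64676256e+00] [ 0.23714088  0.56726574 -0.28919461] [-0.05807006 -0.05176444  0.01018135]
```

View pics/w4c.png

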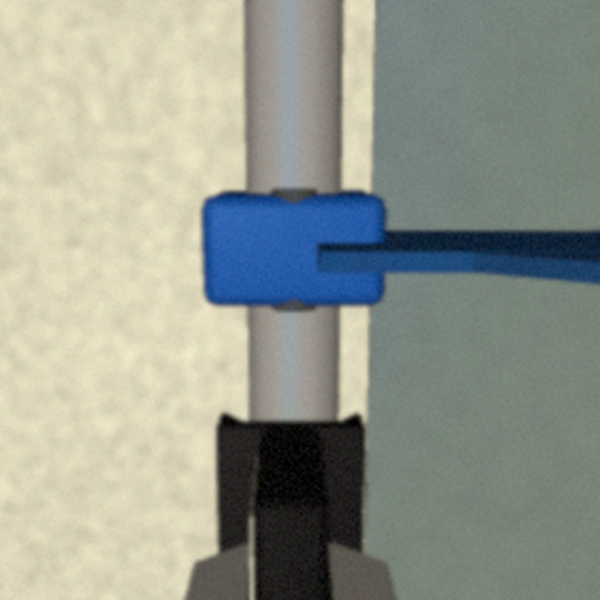

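Request:
servo_tool(
  plan=[
    [0,0.008,0.05,0,0,0,5],
    [0,0.008,0.1,0,0,0,5],
    [0,0.008,0.12,0,0,0,5],
    [0,0.008,0.12,0,0,0,5],
    [0,0.008,0.12,0,0,0,5],
  ],
)

```text
time: 7.97
tool_pos: [0.5057, 0.1191, 0.1356]
ee_rot: [3.141, 0.0, 1.649]
wrist_force: [0.3, 0.2, 0.2]
width: 0.0117
finger_force: 30.0
```

Request:
servo_tool(
  plan=[
    [0,0,0.02,0,0,0,5],
    [0,0,0.04,0,0,0,5],
    [0,0,0.04,0,0,0,5],
  ],
)

```text
time: 8.22
tool_pos: [0.5053, 0.1191, 0.1317]
ee_rot: [-3.141, 0.0, 1.649]
wrist_force: [-2.2, -0.6, 2.4]
width: 0.0117
finger_force: 30.0
```

Request:
servo_tool(
  plan=[
    [0,0,0.02,0,0,0,5],
    [0,0,0.03,0,0,0,5],
    [0,0,0.03,0,0,0,5],
  ],
)

```text
time: 8.47
tool_pos: [0.5059, 0.1193, 0.1304]
ee_rot: [3.14, -0.0, 1.649]
wrist_force: [-2.9, -1.7, 7.8]
width: 0.0116
finger_force: 30.0
```

Request:
servo_tool(
  plan=[
    [0,-0.005,0,0,0,0,5],
    [0,-0.01,0,0,0,0,5],
    [0,-0.01,0,0,0,0,5],
  ],
)

```text
time: 8.72
tool_pos: [0.5055, 0.1192, 0.1304]
ee_rot: [3.138, -0.0, 1.649]
wrist_force: [-2.5, -0.2, 6.0]
width: 0.012
finger_force: 30.0
```

Request:
servo_tool(
  plan=[
    [0,0,0.01,0,0,0,5],
    [0,0,0.02,0,0,0,5],
    [0,0,0.02,0,0,0,5],
  ],
)

```text
time: 8.97
tool_pos: [0.5057, 0.1192, 0.129]
ee_rot: [3.138, -0.0, 1.649]
wrist_force: [-3.7, -0.2, 9.0]
width: 0.0116
finger_force: 30.0
```

Request:
servo_tool(
  plan=[
    [0,-0.005,0,0,0,0,5],
    [0,-0.012,0.01,0,0,0,5],
    [0,-0.012,0.02,0,0,0,5],
    [0,-0.012,0.02,0,0,0,5],
  ],
)

```text
time: 9.3
tool_pos: [0.505, 0.1192, 0.1268]
ee_rot: [3.136, -0.0, 1.649]
wrist_force: [-0.5, -0.1, 6.0]
width: 0.0117
finger_force: 30.0
```

Request:
servo_tool(
  plan=[
    [0,0,0.01,0,0,0,5],
    [0,0,0.02,0,0,0,5],
    [0,0,0.02,0,0,0,5],
  ],
)

```text
time: 9.55
tool_pos: [0.5046, 0.1191, 0.1233]
ee_rot: [3.138, -0.0, 1.649]
wrist_force: [0.7, 0.8, 1.6]
width: 0.0117
finger_force: 30.0
```

Request:
servo_tool(
  plan=[
    [0,0,0.01,0,0,0,5],
    [0,0,0.02,0,0,0,5],
    [0,0,0.02,0,0,0,5],
  ],
)

```text
time: 9.8
tool_pos: [0.5038, 0.1189, 0.1193]
ee_rot: [3.141, 0.0, 1.649]
wrist_force: [4.0, 0.6, -2.7]
width: 0.0118
finger_force: 30.0
```

Request:
servo_tool(
  plan=[
    [0,0.006,0.005,0,0,0,5],
    [0,0.012,0.01,0,0,0,5],
    [0,0.012,0.015,0,0,0,5],
    [0,0.012,0.015,0,0,0,5],
  ],
)

```text
time: 10.13
tool_pos: [0.5044, 0.1189, 0.118]
ee_rot: [-3.14, 0.0, 1.649]
wrist_force: [4.2, 0.1, -5.5]
width: 0.012
finger_force: 30.0
```

Request:
servo_tool(
  plan=[
    [0,0,0.01,0,0,0,5],
    [0,0,0.015,0,0,0,5],
    [0,0,0.015,0,0,0,5],
  ],
)

```text
time: 10.38
tool_pos: [0.5045, 0.1189, 0.1176]
ee_rot: [-3.141, 0.0, 1.649]
wrist_force: [2.6, 0.3, -2.9]
width: 0.0118
finger_force: 30.0
```

Request:
servo_tool(
  plan=[
    [0,0.005,0.01,0,0,0,5],
    [0,0.006,0.02,0,0,0,5],
    [0,0.006,0.02,0,0,0,5],
  ],
)

```text
time: 10.63
tool_pos: [0.5049, 0.119, 0.1175]
ee_rot: [-3.141, 0.0, 1.649]
wrist_force: [-2.6, -0.6, 5.5]
width: 0.0117
finger_force: 30.0
```

Request:
servo_tool(
  plan=[
    [0,0.003,0.01,0,0,0,5],
    [0,0.003,0.02,0,0,0,5],
    [0,0.003,0.02,0,0,0,5],
  ],
)

```text
time: 10.88
tool_pos: [0.5053, 0.119, 0.1175]
ee_rot: [3.141, 0.0, 1.649]
wrist_force: [-4.4, -0.9, 12.8]
width: 0.0121
finger_force: 30.0
```

Request:
servo_tool(
  plan=[
    [0,-0.004,-0.015,0,0,0,5],
    [0,-0.008,-0.03,0,0,0,5],
    [0,-0.008,-0.03,0,0,0,5],
  ],
)

```text
time: 11.13
tool_pos: [0.505, 0.119, 0.1176]
ee_rot: [3.14, 0.0, 1.649]
wrist_force: [0.0, -0.3, 3.6]
width: 0.012
finger_force: 30.0
```

Request:
servo_tool(
  plan=[
    [0.02,0,0,0,0,0,5],
    [0.04,0,0,0,0,0,5],
    [0.06,0,0,0,0,0,5],
    [0.08,0,0,0,0,0,5],
    [0.1,0,0,0,0,0,5],
    [0.1,0,0,0,0,0,5],
  ],
)

```text
time: 11.63
tool_pos: [0.5045, 0.1277, 0.1176]
ee_rot: [3.14, 0.003, 1.648]
wrist_force: [0.4, -4.0, 5.5]
width: 0.0118
finger_force: 30.0
```

Run:
```python
from h import *
o=robot.get_obs(); im=robot.snapshot("wrist")
print(o['time'],o['tool_pos'],o['ee_rot'],o['wrist_force'],o['wrist_torque'])
cv2.imwrite("pics/w5c.png",cv2.convertScaleAbs(cv2.resize(im[60:300,200:440,::-1],(600,600),interpolation=cv2.INTER_CUBIC),alpha=1.5))
```

```text
11.6333 [0.50450145 0.12774546 0.11758546] [3.14045401e+00 3.12438623e-03 1.64825239e+00] [ 0.3798247  -4.04783931  5.54429437] [-0.78007633 -0.03558687  0.05310636]
```

View pics/w5c.png

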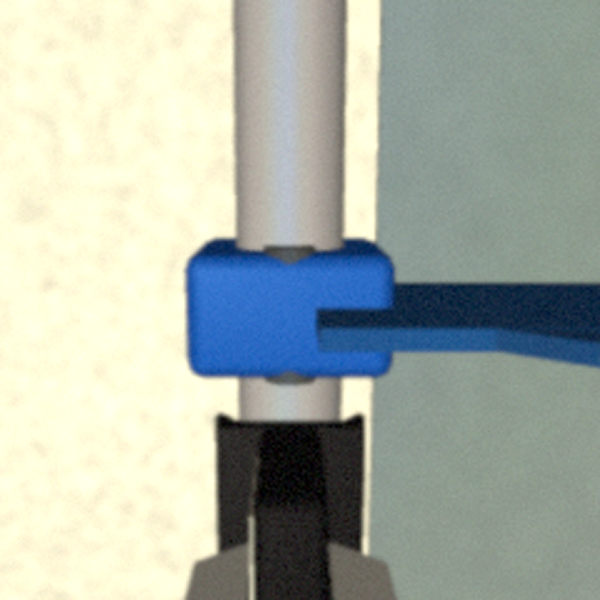

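Request:
servo_tool(
  plan=[
    [0.01,0,0,0,0,0,5],
    [0.02,0,0,0,0,0,5],
    [0.03,0,0,0,0,0,5],
    [0.04,0,0,0,0,0,5],
    [0.05,0,0,0,0,0,5],
    [0.05,0,0,0,0,0,5],
  ],
)

```text
time: 12.18
tool_pos: [0.5042, 0.1324, 0.1176]
ee_rot: [3.14, 0.004, 1.648]
wrist_force: [0.2, -3.6, 5.2]
width: 0.0116
finger_force: 30.0
```

Request:
servo_tool(
  plan=[
    [0.005,0,0,0,0,0,5],
    [0.01,0,0,0,0,0,5],
    [0.01,0,0,0,0,0,5],
  ],
)

```text
time: 12.43
tool_pos: [0.5041, 0.1333, 0.1176]
ee_rot: [3.14, 0.004, 1.648]
wrist_force: [0.5, -5.1, 5.3]
width: 0.0117
finger_force: 30.0
```

Request:
servo_tool(
  plan=[
    [0.005,0,0,0,0,0,5],
    [0.01,0,0,0,0,0,5],
    [0.01,0,0,0,0,0,5],
  ],
)

```text
time: 12.68
tool_pos: [0.504, 0.1343, 0.1176]
ee_rot: [3.141, 0.004, 1.648]
wrist_force: [-0.4, -5.4, 5.7]
width: 0.0119
finger_force: 30.0
```

Request:
servo_tool(
  plan=[
    [0.005,0,0,0,0,0,5],
    [0.008,0,0,0,0,0,5],
    [0.008,0,0,0,0,0,5],
  ],
)

```text
time: 12.93
tool_pos: [0.5039, 0.1351, 0.1176]
ee_rot: [3.141, 0.004, 1.648]
wrist_force: [-0.1, -4.5, 6.8]
width: 0.0116
finger_force: 30.0
```

Request:
servo_tool(
  plan=[
    [0.005,0,0,0,0,0,5],
    [0.008,0,0,0,0,0,5],
    [0.008,0,0,0,0,0,5],
  ],
)

```text
time: 13.18
tool_pos: [0.5039, 0.1359, 0.1176]
ee_rot: [3.14, 0.004, 1.648]
wrist_force: [0.4, -5.2, 6.3]
width: 0.0117
finger_force: 30.0
```

Request:
servo_tool(
  plan=[
    [0.005,0,0,0,0,0,5],
    [0.008,0,0,0,0,0,5],
    [0.008,0,0,0,0,0,5],
  ],
)

```text
time: 13.43
tool_pos: [0.5038, 0.1367, 0.1176]
ee_rot: [3.14, 0.004, 1.648]
wrist_force: [0.3, -3.8, 5.5]
width: 0.0121
finger_force: 30.0
```

Run:
```python
from h import *
im=robot.snapshot("wrist"); cv2.imwrite("pics/w6.png",im[:,:,::-1])
for u in(293,302,330,342): print(u,[(v,im[v,u-1:u+2].mean(0).round().astype(int).tolist()) for v in range(216,238)])
```

```text
293 [(216, [29, 70, 131]), (217, [26, 68, 129]), (218, [24, 69, 130]), (219, [24, 67, 128]), (220, [27, 69, 130]), (221, [25, 67, 129]), (222, [24, 66, 128]), (223, [22, 67, 129]), (224, [19, 63, 125]), (225, [21, 61, 119]), (226, [13, 54, 109]), (227, [16, 50, 99]), (228, [14, 37, 75]), (229, [10, 20, 39]), (230, [14, 15, 16]), (231, [22, 21, 21]), (232, [28, 28, 26]), (233, [32, 28, 28]), (234, [31, 30, 26]), (235, [32, 29, 30]), (236, [30, 27, 27]), (237, [33, 30, 28])]
302 [(216, [26, 69, 129]), (217, [24, 68, 128]), (218, [23, 68, 129]), (219, [26, 68, 130]), (220, [23, 67, 130]), (221, [23, 65, 127]), (222, [20, 65, 127]), (223, [21, 66, 127]), (224, [22, 64, 124]), (225, [25, 64, 121]), (226, [15, 56, 110]), (227, [8, 47, 96]), (228, [13, 35, 74]), (229, [5, 16, 36]), (230, [9, 9, 8]), (231, [25, 23, 22]), (232, [30, 26, 27]), (233, [33, 30, 28]), (234, [28, 27, 24]), (235, [30, 26, 26]), (236, [25, 24, 24]), (237, [26, 25, 24])]
330 [(216, [26, 62, 99]), (217, [25, 60, 99]), (218, [26, 61, 98]), (219, [24, 60, 100]), (220, [22, 59, 101]), (221, [23, 63, 111]), (222, [21, 64, 123]), (223, [20, 67, 127]), (224, [26, 66, 126]), (225, [14, 59, 116]), (226, [15, 55, 109]), (227, [12, 48, 97]), (228, [11, 37, 74]), (229, [14, 21, 38]), (230, [20, 17, 20]), (231, [20, 19, 21]), (232, [25, 22, 23]), (233, [25, 25, 24]), (234, [28, 26, 26]), (235, [28, 24, 26]), (236, [25, 21, 23]), (237, [26, 26, 24])]
342 [(216, [22, 60, 98]), (217, [25, 60, 97]), (218, [27, 61, 98]), (219, [24, 59, 96]), (220, [28, 61, 100]), (221, [23, 62, 112]), (222, [22, 64, 124]), (223, [21, 64, 126]), (224, [21, 64, 125]), (225, [18, 61, 119]), (226, [17, 56, 109]), (227, [17, 48, 96]), (228, [10, 32, 65]), (229, [8, 14, 29]), (230, [14, 11, 13]), (231, [24, 18, 19]), (232, [25, 24, 22]), (233, [28, 26, 27]), (234, [27, 25, 24]), (235, [27, 25, 24]), (236, [25, 25, 23]), (237, [28, 26, 24])]
```

Request:
servo_tool(
  plan=[
    [0.003,0,0,0,0,0,5],
    [0.005,0,0,0,0,0,5],
    [0.005,0,0,0,0,0,5],
  ],
)

```text
time: 13.73
tool_pos: [0.5038, 0.1372, 0.1176]
ee_rot: [3.141, 0.004, 1.648]
wrist_force: [-0.4, -4.8, 6.9]
width: 0.0116
finger_force: 30.0
```

Request:
servo_tool(
  plan=[
    [0.003,0,0,0,0,0,5],
    [0.005,0,0,0,0,0,5],
    [0.005,0,0,0,0,0,5],
  ],
)

```text
time: 13.98
tool_pos: [0.5038, 0.1375, 0.1176]
ee_rot: [3.14, 0.004, 1.648]
wrist_force: [-0.1, -5.8, 5.9]
width: 0.0118
finger_force: 30.0
```

Request:
servo_tool(
  plan=[
    [0.003,0,0,0,0,0,5],
    [0.005,0,0,0,0,0,5],
    [0.005,0,0,0,0,0,5],
  ],
)

```text
time: 14.23
tool_pos: [0.5038, 0.1375, 0.1176]
ee_rot: [3.141, 0.005, 1.648]
wrist_force: [-0.1, -6.2, 6.6]
width: 0.0121
finger_force: 30.0
```

Request:
servo_tool(
  plan=[
    [0.003,0,0,0,0,0,5],
    [0.005,0,0,0,0,0,5],
    [0.005,0,0,0,0,0,5],
  ],
)

```text
time: 14.48
tool_pos: [0.5038, 0.1376, 0.1176]
ee_rot: [3.141, 0.006, 1.647]
wrist_force: [0.7, -7.1, 6.4]
width: 0.0123
finger_force: 30.0
```

Request:
servo_tool(
  plan=[
    [-0.01,0,-0.01,0,0,0,5],
    [-0.02,0,-0.015,0,0,0,5],
    [-0.03,0,-0.015,0,0,0,5],
    [-0.03,0,-0.015,0,0,0,5],
  ],
)

```text
time: 14.82
tool_pos: [0.5035, 0.1373, 0.1176]
ee_rot: [3.142, -0.0, 1.648]
wrist_force: [2.2, -1.7, -0.0]
width: 0.0121
finger_force: 30.0
```

Request:
servo_tool(
  plan=[
    [0,0,0,0,0,0,20],
    [0,0,0,0,0,0,30],
    [0,0,0,0,0,0,40],
    [0,0,0,0,0,0,50],
    [0,0,0,0,0,0,50],
    [0,0,0,0,0,0,50],
    [0,0,0,0,0,0,50],
    [0,0,0,0,0,0,50],
    [0,0,0,0,0,0,50],
  ],
)

```text
time: 15.57
tool_pos: [0.5033, 0.1373, 0.1179]
ee_rot: [-3.142, 0.0, 1.649]
wrist_force: [0.1, -0.0, -0.1]
width: 0.0498
finger_force: 0.0
```

Request:
servo_tool(
  plan=[
    [0,0,-0.1,0,0,0,50],
    [0,0,-0.3,0,0,0,50],
    [0,0,-0.6,0,0,0,50],
    [0,0,-0.9,0,0,0,50],
    [0,0,-1,0,0,0,50],
    [0,0,-1,0,0,0,50],
    [0,0,-1,0,0,0,50],
  ],
)

```text
time: 16.15
tool_pos: [0.5034, 0.1374, 0.218]
ee_rot: [3.141, 0.0, 1.649]
wrist_force: [-0.1, -0.5, -1.0]
width: 0.0501
finger_force: 0.0
```

Run:
```python
from h import *
o=robot.get_obs(); im=robot.snapshot("wrist"); s=robot.snapshot("side"); cv2.imwrite("pics/w7.png",im[:,:,::-1])
print(o['time'],o['tool_pos'],o['ee_rot'],o['wrist_force'],o['width'])
a=cv2.convertScaleAbs(cv2.resize(im[60:360,200:440,::-1],(400,500),interpolation=cv2.INTER_CUBIC),alpha=1.5)
b=cv2.resize(s[175:255,285:349,::-1],(400,500),interpolation=cv2.INTER_CUBIC)
cv2.imwrite("pics/w7c.png",np.hstack([a,b]))
```

```text
16.15 [0.50339685 0.13735431 0.21795173] [3.14085205e+00 4.33675018e-05 1.64864837e+00] [-0.05014019 -0.47463309 -1.04056819] 0.05007975206490468
```

View pics/w7c.png

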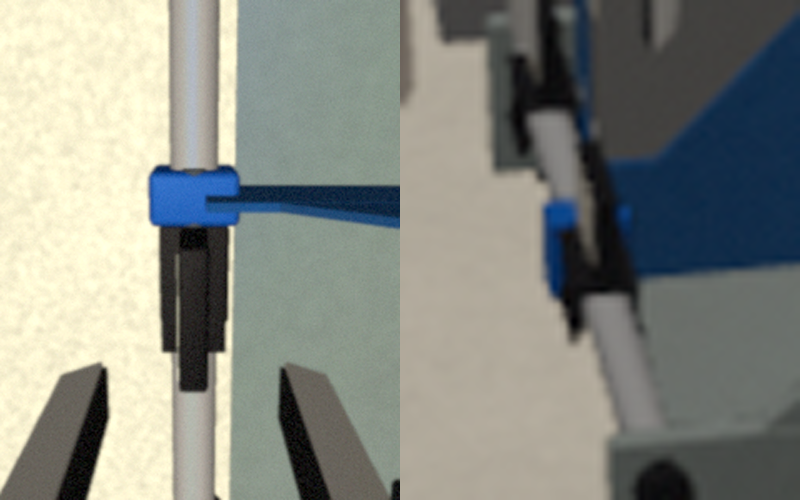

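Run:
```python
from h import *
im=cv2.imread("pics/w7.png").astype(float)
g=im[:,291:294].mean(1); print([(v,g[v].round().tolist()) for v in range(186,206)])
s=cv2.imread("pics/w7.png")
# far (+y) block edge: compare with w3, row of blue onset at columns left of the tube
for f in("w3","w7"):
    a=cv2.imread(f"pics/{f}.png").astype(float); b=(a[:,:,0]-a[:,:,2])[:,296:301].mean(1)
    r=[v for v in range(100,220) if b[v]>30]; 
    e=lambda v0,v1:v0+(30-b[v0])/(b[v1]-b[v0])*(v1-v0)
    print(f,e(r[0]-1,r[0]),e(r[-1],r[-1]+1))
p3=dict(tool_pos=np.array([0.50534401,0.11809187,0.24186419]),ee_rot=np.array([-3.14052792,1.36222248e-03,1.67031853]))
p7=robot.get_obs()
import json
for f,p in(("w3",p3),("w7",p7)):
    a=cv2.imread(f"pics/{f}.png").astype(float); b=(a[:,:,0]-a[:,:,2])[:,296:301].mean(1); r=[v for v in range(100,220) if b[v]>30]
    print(f,onz("wrist",[(298,r[0]),(298,r[-1]+.5)],.092,p).round(4).tolist())
```

```text
[(186, [119.0, 62.0, 24.0]), (187, [118.0, 63.0, 25.0]), (188, [117.0, 62.0, 21.0]), (189, [117.0, 61.0, 22.0]), (190, [117.0, 61.0, 22.0]), (191, [118.0, 63.0, 27.0]), (192, [116.0, 64.0, 29.0]), (193, [110.0, 65.0, 38.0]), (194, [104.0, 78.0, 64.0]), (195, [114.0, 119.0, 118.0]), (196, [138.0, 156.0, 161.0]), (197, [145.0, 168.0, 173.0]), (198, [145.0, 170.0, 174.0]), (199, [146.0, 169.0, 173.0]), (200, [145.0, 167.0, 173.0]), (201, [143.0, 166.0, 171.0]), (202, [144.0, 167.0, 171.0]), (203, [147.0, 170.0, 174.0]), (204, [147.0, 170.0, 175.0]), (205, [146.0, 169.0, 174.0])]
w3 133.62443438914028 164.36708860759492
w7 159.60544217687075 195.63366336633663
w3 [[0.4847, 0.1899, 0.092], [0.4867, 0.167, 0.092]]
w7 [[0.4852, 0.1923, 0.092], [0.4869, 0.167, 0.092]]
```

```bash
python3 -c "
from bench import robot
print(robot.close_job())"
```

```text
the job is handed in; nothing more can be done
None
```

The holder is snapped home on the front tube with its card to the front and its left end touching the divider, which did not measurably move. The gripper has let go and is lifted clear, and the job is handed in; the system gave no verdict.

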